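Put the change gears away on their posts

TASK

Put the four loose change gears away on the two storage posts, hubs up: the two gears with the wide bore go on the thick post and the two with the narrow bore on the thin post, and on each post the larger gear lies at the bottom, flat on the base, with the smaller one on top of it, flat on its hub. Leave the parts jar and the tape measure standing where they are.

Things in the scene. Friction and masses are not known exactly. Their poses are not given: they have to be found in the camera images.
- gear_wide_large_center (a point): dark steel change gear, largest of the four: toothed disc 100 mm across and 10 mm thick with a round hub 40 mm across that stands 18 mm above the disc (28 mm high in all); a wide bore of 28 mm runs right through disc and hub. Loose, lies flat with its hub up. The point is on its axis, half-way up (14 mm above its underside; disc top 4 mm below the point, hub top 14 mm above it). z points up along the axis. Grip across the hub from above.
- gear_wide_small_center (a point): dark steel change gear, third in size: toothed disc 72 mm across and 10 mm thick with a round hub 40 mm across that stands 18 mm above the disc (28 mm high in all); a wide bore of 28 mm runs right through disc and hub. Loose, lies flat with its hub up. The point is on its axis, half-way up (14 mm above its underside; disc top 4 mm below the point, hub top 14 mm above it). z points up along the axis. Grip across the hub from above.
- gear_narrow_large_center (a point): dark steel change gear, second in size: toothed disc 84 mm across and 10 mm thick with a round hub 30 mm across that stands 18 mm above the disc (28 mm high in all); a narrow bore of 18 mm runs right through disc and hub. Loose, lies flat with its hub up. The point is on its axis, half-way up (14 mm above its underside; disc top 4 mm below the point, hub top 14 mm above it). z points up along the axis. Grip across the hub from above.
- gear_narrow_small_center (a point): dark steel change gear, smallest of the four: toothed disc 56 mm across and 10 mm thick with a round hub 30 mm across that stands 18 mm above the disc (28 mm high in all); a narrow bore of 18 mm runs right through disc and hub. Loose, lies flat with its hub up. The point is on its axis, half-way up (14 mm above its underside; disc top 4 mm below the point, hub top 14 mm above it). z points up along the axis. Grip across the hub from above.
- stand_thick: fixed storage stand with the thick post: dark square steel base plate 90 x 90 mm, 12 mm thick, with one upright bright round post of 22 mm diameter in its middle; the post's top is 64 mm above the table, its last 10 mm taper to 14 mm. Origin at the centre of the underside of the base, z up along the post.
- stand_thin: fixed storage stand with the thin post: dark square steel base plate 90 x 90 mm, 12 mm thick, with one upright bright round post of 12 mm diameter in its middle; the post's top is 64 mm above the table, its last 10 mm taper to 4 mm. Origin at the centre of the underside of the base, z up along the post.
- parts_jar_center (a point): bystander: clear parts jar with a white screw cap, 44 mm across, 82 mm high, standing loose; the point is its centre, half-way up
- measure_center (a point): bystander: yellow tape measure, 36 x 83 x 62 mm high, standing loose; the point is on its middle, half-way up; its y axis is its long one
Mind the look-alikes: they are no part of the job. What is shaped like the part that bears gear_wide_large_center but yellow is not meant.

How it is judged:
By the outcome, as a careful person would: the job done as asked, in the order asked, and still so for the second after the job is handed in, with the robot touching nothing.
It also fails if it takes over 109 s, if anything falls off the work surface, if the arm or the gripper's body presses on something with over 40 N, if the wrist force passes 120 N, or if a joint passes its speed limit or range.

ROBOT

A 6-joint arm with a two-finger parallel gripper is mounted at the origin on a cart in front of the work surface, level with it; the furniture and walls round the work are solid. World frame = base frame: x ahead of the robot, y to its left, z up, the work surface at z = 0. Lengths are in mm, angles in rad, forces in N, time in s.
With the tool pointing down it reaches from about 400 to 825 mm from the base axis. Payload 7 kg.
Tool frame: the origin (TCP) lies on the centre line of the jaws, within the pads' length; the fingertips stand 19 mm ahead of it and the grasp point (between the pads) is the TCP (env.tips_ahead is the distance from the TCP to the fingertips, in mm); z points along the fingers, x is the direction in which the jaws open and shut, and the axes are right-handed (so a half turn about z gives the same grasp; the last joint's range is limited). The gripper opens to 85 mm and grips with 20 to 120 N. Pads are 22 mm wide; open, the fingers measure 114 mm over their backs; the gripper's body (76 mm by 85 mm) begins 54 mm behind the grasp point. The pads swing forward as they close: fully open they stand 13 mm farther back than shut.
Start: joints at [-0.911, 0.359, 0.012, 0, -1.224, -0.288], TCP at [245.195, -628.868, 227.102] pointing down, gripper open.
Joint ranges: [-3.07, 3.07], [-1.43, 2.12], [-1.02, 1.25], [-3.03, 1.67], [-3.05, -0], [-3.03, 3.03]. Speed limits (rad/s): [2.39, 2.39, 3.01, 3.14, 3.14, 3.14].

INTERFACE

Orientations are given as a 3x3 rotation matrix whose columns are the frame's x, y, z axes.
In Python, from workcell import env gives the robot as it stands.
- The arm moves only by the tool send_rows, never from a script. Its argument "moves" is a list of rows, each an object with "hand": the opening, from -1 (shut) to 1 (fully open); "offset": the shift along the tool's x, y, z in units of 60 mm (1.0 is 60 mm), a list of three; "yaw": the turn about the tool's z in units of 6 degrees (1.0 is 6 degrees). In form: [{"hand": hand, "offset": [x, y, z], "yaw": yaw}, ...]. A call has 1 to 10 rows; each row is the pose to reach, as a shift and turn from the pose measured when the call began, along the tool's axes at that moment; what a row does not reach only later rows make up. A row lasts 1/8 s, in which the tool goes at most 62.5 mm and 10.7 degrees, less where a joint would pass 70% of its speed; a pose out of reach is approached as far as the arm can. A call with a gripper value outside its range is refused whole. The fingers move at their own pace and stop on an object; the grip force is fixed at half the most. Time passes only in rows, so rows that repeat a pose let the fingers close. It gives the time, the measured TCP pose, the force and the opening at its end, in the units of the state.
- env.get_obs(): the state, without advancing time (a new reading comes with each control period).
- env.capture(name): name is "scene" or "top"; returns a dict with "img" (480x640x3 uint8, red, green, blue), "range_z" (480x640 float32, mm along the optical axis (not along the pixel's ray), 0 where there is no reading), "K" (3x3 intrinsics, pixels), "R" (3x3) and "t" (3): a world point X has camera coordinates R X + t. Camera axes: x right, y down, z forward; pixel columns grow to the right and rows downward; lengths in mm; the calibration is good to about 2 mm. A picture is of the moment at which its call begins.
- env.job_done(): hands the job in, once; it reports no verdict.
The state is a dict: "t": time; "joints": joint angles; "dq": joint speeds; "effort": joint torques, N m; "tcp_pos": TCP position; "ee_rot": TCP orientation; "ft_force": force on the tool from outside, world axes, zero at the start; "moment": the same for the moment, N m; "width": finger opening in mm.
Only numpy, scipy, OpenCV 4.12 (cv2) and the standard library are available. Lean on these libraries where they do the work, as an engineer would, in place of code of your own. Each camera call takes 0.05 s, during which the arm holds its last target. There are 200 camera calls.

## Working session

There is one attempt and no reset: what is moved stays moved. The work goes in short steps, Python scripts to look and compute and a tool call to move; the robot and the scene stay as the last step left them, time stands still between calls to the robot, and variables do not carry over. Pictures are saved under pics/ and viewed, about 12 in all and at most 16, crops included, and the job is handed in when it is done.

Besides the shell and the picture viewer there is one more tool, called after "Request:" as name(argument=value, ...), one argument or row to a line, values as JSON. send_rows: Moves the arm, as the interface text tells. Its arguments: {"type":"object","properties":{"moves":{"type":"array"}},"required":["moves"]}

```bash
mkdir -p pics
python3 - <<'E'
from workcell import env
import cv2,numpy as np
for n in("scene","top"):
    c=env.capture(n); cv2.imwrite(f"pics/{n}0.png",c["img"][:,:,::-1]); np.savez(f"{n}0.npz",**c)
    print(n,c["K"].tolist(),c["R"].round(3).tolist(),c["t"])
o=env.get_obs(); print({k:np.round(v,3).tolist() for k,v in o.items()})
E
```

```text
scene [[494.14519932169804, 0.0, 322.09290644028397], [0.0, 494.14519932169804, 236.35169947634495], [0.0, 0.0, 1.0]] [[-0.451, -0.892, -0.002], [-0.386, 0.198, -0.901], [0.804, -0.406, -0.434]] [278.60190301 259.19139084 873.20411064]
top [[457.37528353737804, 0.0, 324.4333059671869], [0.0, 457.37528353737804, 240.6416611458049], [0.0, 0.0, 1.0]] [[0.014, -1.0, 0.011], [-0.986, -0.015, -0.165], [0.165, -0.009, -0.986]] [-21.03834238 570.18226947 964.43904192]
{'t': 0.1, 'joints': [-0.911, 0.359, 0.011, -0.0, -1.224, -0.288], 'dq': [0.001, -0.002, 0.004, 0.001, 0.001, 0.0], 'effort': [-0.002, -58.476, 29.411, 6.955, -0.003, -0.0], 'tcp_pos': [245.035, -628.478, 226.263], 'ee_rot': [[-0.363, 0.932, -0.001], [0.932, 0.363, 0.001], [0.001, -0.0, -1.0]], 'ft_force': [-0.298, 0.4, 0.347], 'moment': [-0.021, -0.052, -0.012], 'width': 85.229}
```

View pics/scene0.png

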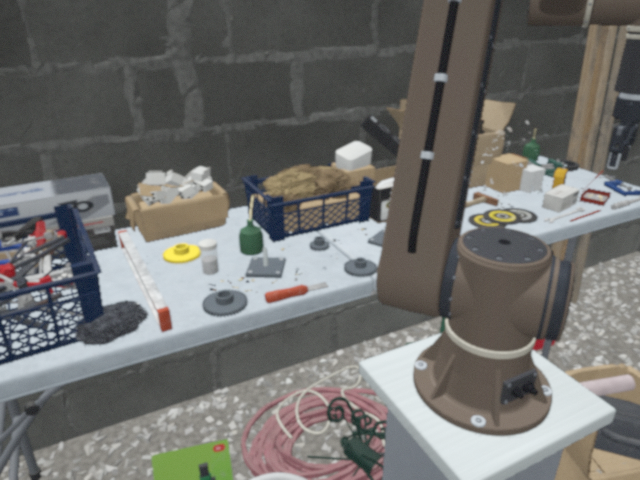

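View pics/top0.png

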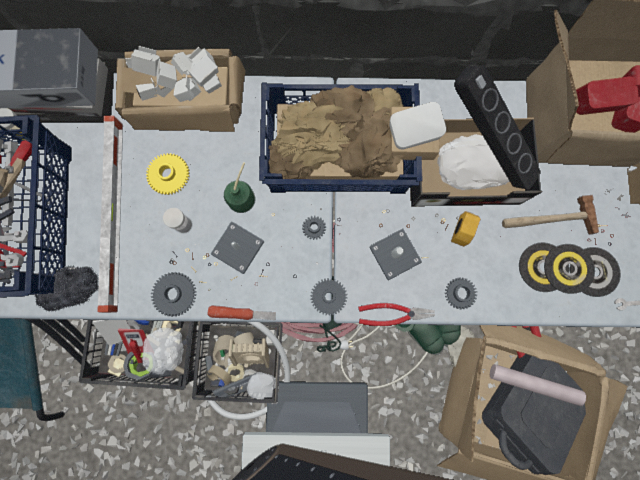

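```bash
cat > h.py <<'E'
import numpy as np,cv2
def load(n): return dict(np.load(n))
def w(c,u,v,z):
    "pixel -> world point on plane z"
    d=c["R"].T@np.linalg.inv(c["K"])@[u,v,1]; o=-c["R"].T@c["t"]
    return o+d*(z-o[2])/d[2]
def p(c,X):
    q=c["K"]@(c["R"]@np.array(X,float)+c["t"]); return q[:2]/q[2]
def crop(c,cs,f,name,half=32,cols=3):
    t=[cv2.resize(c["img"][v-half:v+half,u-half:u+half,::-1],None,fx=f,fy=f,interpolation=cv2.INTER_CUBIC) for u,v in cs]
    while len(t)%cols: t.append(t[0]*0)
    cv2.imwrite(name,np.vstack([np.hstack(t[i:i+cols]) for i in range(0,len(t),cols)]))
E
python3 - <<'E'
from h import *
c=load("top0.npz")
cs=[(173,294),(328,296),(461,293),(314,228),(237,247),(393,254)]
crop(c,cs,4,"pics/c1.png")
for u,v in cs: print(u,v,w(c,u,v,0).round(),w(c,u,v,28).round(1), c["range_z"][v,u])
E
```

```text
173 294 [451. 328.   0.] [449.3 319.2  28. ] 1037.9407
328 296 [451. -23.   0.] [449.7 -22.5  28. ] 1037.0714
461 293 [ 462. -326.    0.] [ 460.5 -317.7   28. ] 1043.4293
314 228 [608.  12.   0.] [602.3  11.1  28. ] 1062.8884
237 247 [560. 188.   0.] [556.2 183.2  28. ] 1023.08264
393 254 [ 550. -172.    0.] [ 545.6 -167.5   28. ] 1016.845
```

View pics/c1.png

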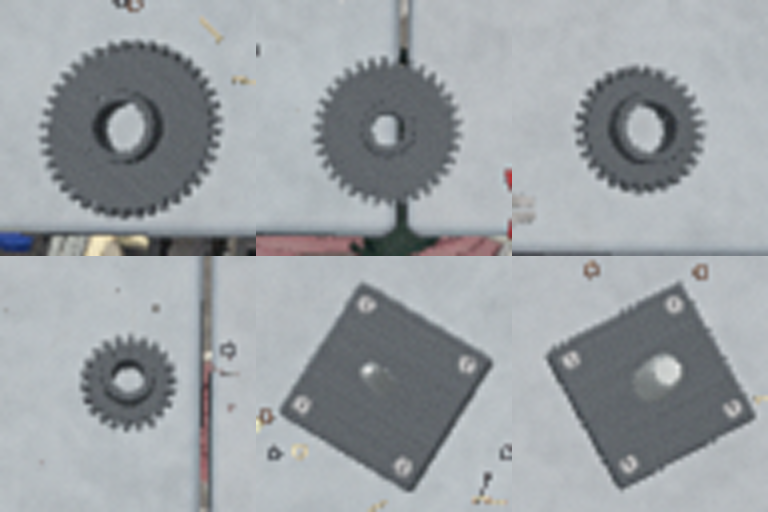

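```bash
cat > loc.py <<'E'
from h import *
def heights(c):
    v,u=np.mgrid[:480,:640]; P=np.linalg.inv(c["K"])@np.stack([u.ravel(),v.ravel(),np.ones(u.size)])*c["range_z"].ravel()
    return (c["R"].T@(P-c["t"][:,None])).T.reshape(480,640,3)
def gray(c):
    h=cv2.cvtColor(c["img"],cv2.COLOR_RGB2HSV); return ((h[...,2]<150)&(h[...,1]<70)).astype(np.uint8)
def blob(m,u,v,r=40):
    m=m.copy(); k=np.zeros_like(m); cv2.circle(k,(u,v),r,1,-1); m&=k
    n,l,s,ce=cv2.connectedComponentsWithStats(m); 
    i=1+np.argmax(s[1:,4]); return (l==i).astype(np.uint8)
E
python3 - <<'E'
from loc import *
c=load("top0.npz"); W=heights(c); g=gray(c)
cs=dict(WL=(173,294),NL=(328,296),WS=(461,293),NS=(314,228),thin=(237,247),thick=(393,254))
ker=cv2.getStructuringElement(2,(5,5))
for k,(u,v) in cs.items():
    m=blob(cv2.morphologyEx(g,cv2.MORPH_OPEN,ker),u,v)
    ct=max(cv2.findContours(m,0,1)[0],key=cv2.contourArea); 
    zd=12 if k[0]=='t' else 9
    if k[0]=='t':
        r=cv2.minAreaRect(ct); cc=r[0]; extra=r[1:]
    else: cc,rr=cv2.minEnclosingCircle(ct); extra=rr
    M=cv2.moments(ct); ce=(M['m10']/M['m00'],M['m01']/M['m00'])
    sub=W[v-30:v+30,u-30:u+30]; z=sub[...,2]
    lo,hi=(50,75) if k[0]=='t' else (22,34)
    s=sub[(z>lo)&(z<hi)]
    print(k,"px",np.round(cc,1),"circ",w(c,*cc,zd).round(1),"cent",w(c,*ce,zd).round(1),extra,"top3d",s.mean(0).round(1) if len(s) else None,len(s),"medz",np.median(z[m[v-30:v+30,u-30:u+30]>0]).round(1))
u,v=464,229
s=W[v-25:v+25,u-25:u+25].reshape(-1,3); s=s[s[:,2]>50]; print("measure",s.mean(0),s.min(0),s.max(0))
u,v=175,219
s=W[v-25:v+25,u-25:u+25].reshape(-1,3); s=s[s[:,2]>60]; print("jar",s.mean(0),s.min(0),s.max(0))
for a in [(368,315),(237,313),(240,200)]: print(a,W[a[1],a[0]].round())
E
```

```text
WL px [173.3 294.1] circ [449.9 324.5   9. ] cent [450.4 324.4   9. ] 22.831445693969727 top3d [450.6 324.5  27.7] 150 medz 10.6
NL px [329.  297.4] circ [447.4 -25.1   9. ] cent [449.3 -24.2   9. ] 18.677934646606445 top3d [449.7 -24.   28.1] 89 medz 10.5
WS px [460.2 293.2] circ [ 461.  -321.8    9. ] cent [ 461.2 -321.9    9. ] 15.949249267578125 top3d [ 461.7 -322.8   27.5] 145 medz 11.1
NS px [313.5 226.8] circ [608.8  12.6   9. ] cent [607.3  12.2   9. ] 11.702423095703125 top3d [607.9  12.   27.9] 91 medz 11.6
thin px [237.2 247.2] circ [558.  185.7  12. ] cent [557.7 185.8  12. ] ((39.325923919677734, 39.6439208984375), 32.00538635253906) top3d [557.9 185.4  58.3] 27 medz 12.5
thick px [395.1 254.1] circ [ 547.6 -174.9   12. ] cent [ 547.1 -174.5   12. ] ((39.485740661621094, 39.62120056152344), 61.69924545288086) top3d [ 547.8 -174.3   60.8] 80 medz 12.5
measure [ 601.65940182 -323.79346724   77.94019222] [ 403.77073129 -357.11431569   50.02565374] [ 639.79396984   -3.84411108 1045.29781269]
jar [601.9822882  300.20426352 115.4863075 ] [403.77073129  -3.84411108  60.02170246] [ 631.40400127  335.42399308 1045.29781269]
(368, 315) [ 410. -114.   -2.]
(237, 313) [410. 177.  27.]
(240, 200) [655. 175.  65.]
```

```bash
cat > go.py <<'E'
import sys,numpy as np
from workcell import env
o=env.get_obs(); print("t",o["t"],"tcp",o["tcp_pos"].round(1) if hasattr(o["tcp_pos"],"round") else o["tcp_pos"],"w",round(float(o["width"]),1),"F",np.round(o["ft_force"],1),"tips",env.tips_ahead)
for a in sys.argv[1:]:
    T=np.array(eval(a),float); print(a,"offset",(np.array(o["ee_rot"]).T@(T-o["tcp_pos"])/60).round(3).tolist())
E
python3 go.py 449.6,-24,170 449.6,-24,100
```

```text
t 0.1 tcp [ 245.  -628.5  226.3] w 85.2 F [-0.3  0.4  0.3] tips 19.0
449.6,-24,170 offset [8.147, 6.836, 0.949]
449.6,-24,100 offset [8.145, 6.836, 2.115]
```

Request:
send_rows(
  moves=[
    {"hand": 0.5,"offset": [2,1.7,0],"yaw": 0},
    {"hand": 0.5,"offset": [4,3.4,0.2],"yaw": 0},
    {"hand": 0.5,"offset": [6,5,0.5],"yaw": 0},
    {"hand": 0.5,"offset": [8.15,6.84,0.95],"yaw": 0},
    {"hand": 0.5,"offset": [8.15,6.84,0.95],"yaw": 0},
    {"hand": 0.5,"offset": [8.15,6.84,0.95],"yaw": 0},
    {"hand": 0.5,"offset": [8.15,6.84,0.95],"yaw": 0},
    {"hand": 0.5,"offset": [8.15,6.84,0.95],"yaw": 0},
    {"hand": 0.5,"offset": [8.15,6.84,0.95],"yaw": 0},
    {"hand": 0.5,"offset": [8.15,6.84,0.95],"yaw": 0},
  ],
)

```text
t: 1.35
tcp_pos: [444.6, -37.4, 171.7]
ee_rot: [[-0.364, 0.932, -0.0], [0.932, 0.364, 0.002], [0.001, 0.0, -1.0]]
ft_force: [1.0, -0.9, 0.7]
width: 64.0
```

```bash
python3 go.py 449.6,-24,80 449.6,-24,36
```

```text
t 1.35 tcp [444.6 -37.4 171.7] w 64.0 F [ 1.  -0.9  0.7] tips 19.0
449.6,-24,80 offset [0.175, 0.158, 1.529]
449.6,-24,36 offset [0.174, 0.157, 2.262]
```

Request:
send_rows(
  moves=[
    {"hand": 0.4,"offset": [0.175,0.158,0.7],"yaw": 0},
    {"hand": 0.4,"offset": [0.175,0.158,1.5],"yaw": 0},
    {"hand": 0.4,"offset": [0.175,0.158,2.0],"yaw": 0},
    {"hand": 0.4,"offset": [0.175,0.158,2.26],"yaw": 0},
    {"hand": 0.4,"offset": [0.175,0.158,2.26],"yaw": 0},
    {"hand": 0.4,"offset": [0.175,0.158,2.26],"yaw": 0},
  ],
)

```text
t: 2.1
tcp_pos: [450.0, -23.8, 36.7]
ee_rot: [[-0.364, 0.932, 0.001], [0.932, 0.364, 0.002], [0.001, 0.001, -1.0]]
ft_force: [0.1, 0.1, -0.7]
width: 59.8
```

```bash
python3 go.py 449.6,-24,34
python3 - <<'E'
from workcell import env; from h import *
c=env.capture("top"); s=env.capture("scene")
print(p(c,[450,-24,20]),p(s,[450,-24,20]))
crop(c,[tuple(p(c,[450,-24,20]).round().astype(int))],6,"pics/a.png",45,1)
u,v=p(s,[450,-24,20]).round().astype(int)
crop(s,[(u,v)],6,"pics/b.png",45,1)
cv2.imwrite("pics/g1.png",cv2.resize(np.hstack([cv2.imread("pics/a.png"),cv2.imread("pics/b.png")]),(800,400)))
E
```

```text
t 2.1 tcp [450.  -23.8  36.7] w 59.8 F [ 0.1  0.1 -0.7] tips 19.0
449.6,-24,34 offset [-0.0, -0.008, 0.045]
[328.61041917 296.04756848] [360.81369956 261.38925861]
```

View pics/g1.png

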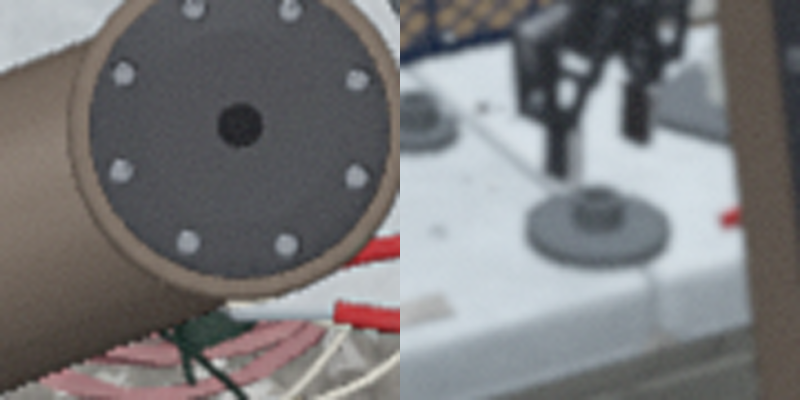

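Run:
```python
from workcell import env; from loc import *
s=env.capture("scene"); c=env.capture("top"); W=heights(s)
x=np.array([-.364,.932,0])
for z in (18,26,36,46):
    print(z,p(s,np.array([450,-24,z])+33*x).round(1),p(s,np.array([450,-24,z])-33*x).round(1))
for z in (100,200,250,300): print(z,p(c,[450,-24,z]).round(1))
for u,v in [(351,251),(351,247),(353,253),(369,245),(369,242),(361,257),(361,270)]: print(u,v,W[v,u].round(1))
Wt=heights(c); print("flange",Wt[275,338],Wt[279,345])
```

```text
18 [352.5 266.9] [368.8 257.4]
26 [352.6 264.1] [368.9 254.7]
36 [352.7 260.5] [369.  251.2]
46 [352.8 256.9] [369.2 247.6]
100 [329.4 294.3]
200 [330.6 291.6]
250 [331.3 290.1]
300 [332.1 288.3]
351 251 [428.2  18.1  69.3]
351 247 [441.3  10.6  72.3]
353 253 [428.3  12.3  62.4]
369 245 [460.5 -52.9  54.6]
369 242 [459.5 -51.8  63.7]
361 257 [459.6 -30.1  26.4]
361 270 [429.6 -12.8   8.5]
flange [455.14544704 -26.19471787 481.86746693] [450.54218533 -35.00423716 479.37279774]
```

Request:
send_rows(
  moves=[
    {"hand": 0.4,"offset": [0,0,0.07],"yaw": 0},
    {"hand": 0.4,"offset": [0,0,0.07],"yaw": 0},
  ],
)

```text
t: 2.55
tcp_pos: [450.0, -23.8, 32.6]
ee_rot: [[-0.363, 0.932, 0.001], [0.932, 0.363, 0.002], [0.002, 0.002, -1.0]]
ft_force: [0.5, 0.1, -0.2]
width: 59.6
```

```bash
python3 go.py
python3 - <<'E'
from workcell import env; from h import *
s=env.capture("scene"); np.savez("s1.npz",**s)
crop(s,[(361,245)],12,"pics/g2.png",25,1)
E
```

```text
t 2.55 tcp [450.  -23.8  32.6] w 59.6 F [ 0.5  0.1 -0.2] tips 19.0
```

View pics/g2.png

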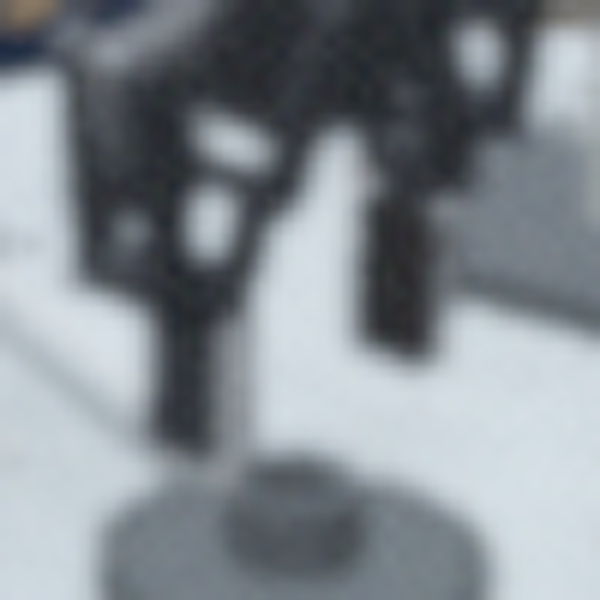

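Run:
```python
from loc import *
s=load("s1.npz"); W=heights(s)
for u in (350,351,352,354,355,356,368,369,370): print(u,[tuple(W[v,u].round().astype(int).tolist()) for v in (range(252,262,2) if u<360 else range(242,254,2))])
```

```text
350 [(435, 17, 63), (438, 15, 56), (433, 17, 53), (444, 11, 41), (487, -14, 9)]
351 [(433, 15, 64), (431, 16, 59), (430, 17, 55), (438, 12, 44), (488, -18, 7)]
352 [(434, 12, 62), (431, 13, 59), (430, 14, 54), (430, 14, 49), (482, -17, 10)]
354 [(429, 9, 64), (429, 9, 59), (431, 8, 52), (432, 7, 46), (431, 7, 41)]
355 [(429, 7, 64), (428, 7, 59), (428, 7, 53), (427, 7, 48), (455, -10, 25)]
356 [(425, 6, 65), (428, 4, 58), (425, 6, 54), (426, 5, 48), (451, -11, 27)]
368 [(463, -51, 62), (459, -49, 59), (464, -52, 50), (464, -52, 45), (531, -96, -2), (519, -89, -1)]
369 [(457, -50, 65), (459, -52, 58), (460, -53, 52), (456, -51, 49), (-477, 552, 613), (515, -89, 1)]
370 [(457, -53, 64), (456, -53, 59), (455, -53, 54), (456, -54, 48), (451, -51, 45), (520, -95, -3)]
```

Request:
send_rows(
  moves=[
    {"hand": 0.4,"offset": [0,0,0.05],"yaw": 0},
    {"hand": 0.4,"offset": [0,0,0.1],"yaw": 0},
    {"hand": 0.4,"offset": [0,0,0.1],"yaw": 0},
  ],
)

```text
t: 2.98
tcp_pos: [449.8, -23.9, 26.3]
ee_rot: [[-0.363, 0.932, 0.001], [0.932, 0.363, 0.002], [0.001, 0.001, -1.0]]
ft_force: [0.7, -0.1, 0.3]
width: 59.8
```

Request:
send_rows(
  moves=[
    {"hand": 0.2,"offset": [0,0,0.05],"yaw": 0},
    {"hand": 0.2,"offset": [0,0,0.1],"yaw": 0},
    {"hand": 0.2,"offset": [0,0,0.15],"yaw": 0},
    {"hand": 0.2,"offset": [0,0,0.2],"yaw": 0},
    {"hand": 0.2,"offset": [0,0,0.2],"yaw": 0},
  ],
)

```text
t: 3.6
tcp_pos: [449.6, -23.9, 14.1]
ee_rot: [[-0.363, 0.932, 0.0], [0.932, 0.363, 0.002], [0.001, 0.001, -1.0]]
ft_force: [-0.6, -0.2, -0.5]
width: 51.0
```

Run:
```python
from workcell import env; from loc import *
s=env.capture("scene"); np.savez("s1.npz",**s)
crop(s,[(361,252)],12,"pics/g3.png",25,1)
W=heights(s)
for u in (350,352,354,356,367,368,369,370): print(u,[tuple(W[v,u].round().astype(int).tolist()) for v in (range(256,270,2) if u<360 else range(250,262,2))])
```

```text
350 [(438, 14, 50), (440, 14, 44), (438, 14, 39), (439, 14, 33), (447, 9, 23), (458, 2, 9), (447, 8, 11)]
352 [(438, 9, 49), (432, 13, 47), (434, 11, 41), (436, 10, 34), (437, 9, 27), (457, -3, 9), (443, 5, 12)]
354 [(431, 8, 52), (430, 8, 47), (431, 7, 41), (428, 9, 37), (430, 8, 30), (434, 5, 22), (446, -2, 9)]
356 [(430, 3, 51), (427, 5, 48), (429, 3, 41), (424, 6, 39), (430, 2, 29), (428, 3, 24), (445, -7, 8)]
367 [(462, -49, 40), (463, -49, 35), (463, -50, 29), (456, -46, 27), (490, -67, 0), (464, -51, 10)]
368 [(456, -47, 44), (460, -50, 36), (458, -50, 31), (459, -50, 25), (457, -49, 20), (466, -55, 9)]
369 [(453, -49, 45), (454, -49, 39), (453, -49, 33), (457, -52, 25), (453, -50, 22), (475, -65, 2)]
370 [(452, -51, 45), (453, -52, 39), (452, -51, 33), (449, -50, 29), (452, -52, 22), (462, -59, 10)]
```

View pics/g3.png

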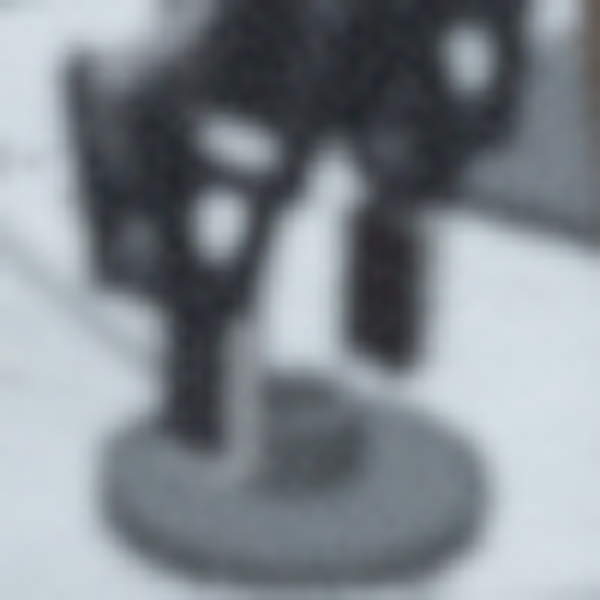

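Request:
send_rows(
  moves=[
    {"hand": 0.2,"offset": [0,0,0.085],"yaw": 0},
    {"hand": 0.2,"offset": [0,0,0.085],"yaw": 0},
    {"hand": -0.1,"offset": [0,0,0.085],"yaw": 0},
    {"hand": -1,"offset": [0,0,0.085],"yaw": 0},
    {"hand": -1,"offset": [0,0,0.085],"yaw": 0},
    {"hand": -1,"offset": [0,0,0.085],"yaw": 0},
    {"hand": -1,"offset": [0,0,0.085],"yaw": 0},
    {"hand": -1,"offset": [0,0,0.085],"yaw": 0},
  ],
)

```text
t: 4.65
tcp_pos: [449.8, -23.9, 9.5]
ee_rot: [[-0.363, 0.932, 0.001], [0.932, 0.363, 0.002], [0.001, 0.001, -1.0]]
ft_force: [-1.0, -0.4, 6.1]
width: 27.4
```

Request:
send_rows(
  moves=[
    {"hand": -1,"offset": [0,0,-0.3],"yaw": 0},
    {"hand": -1,"offset": [0,0,-1],"yaw": 0},
    {"hand": -1,"offset": [0,0,-2],"yaw": 0},
    {"hand": -1,"offset": [0,0,-2.2],"yaw": 0},
    {"hand": -1,"offset": [0,0,-2.2],"yaw": 0},
  ],
)

```text
t: 5.28
tcp_pos: [449.7, -23.9, 141.9]
ee_rot: [[-0.363, 0.932, 0.002], [0.932, 0.363, 0.003], [0.002, 0.003, -1.0]]
ft_force: [-0.4, 0.1, -3.0]
width: 27.5
```

```bash
python3 go.py 557.8,185.5,140
python3 - <<'E'
from workcell import env; from loc import *
s=env.capture("scene"); np.savez("s1.npz",**s)
o=env.get_obs()["tcp_pos"]; u,v=p(s,o).round().astype(int); print(o,u,v)
crop(s,[(u,v)],8,"pics/g4.png",35,1)
E
```

```text
t 5.275 tcp [449.7 -23.9 141.9] w 27.5 F [-0.4  0.1 -3. ] tips 19.0
557.8,185.5,140 offset [2.598, 2.946, 0.045]
[448.90046199 -24.19934618 140.67128693] 363 217
```

View pics/g4.png

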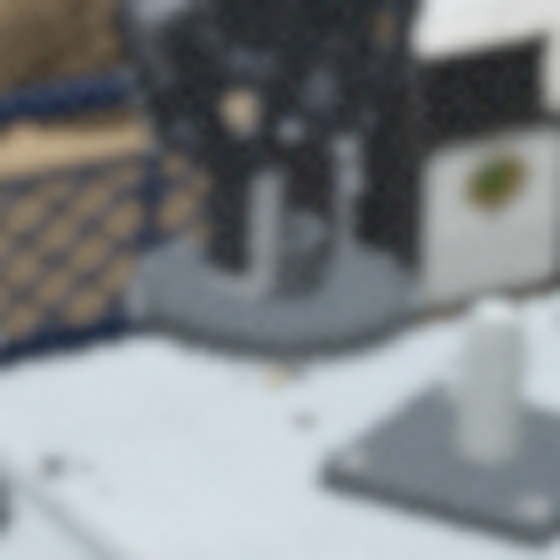

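Request:
send_rows(
  moves=[
    {"hand": -1,"offset": [0.8,0.95,0],"yaw": 0},
    {"hand": -1,"offset": [1.6,1.9,0],"yaw": 0},
    {"hand": -1,"offset": [2.6,2.95,0],"yaw": 0},
    {"hand": -1,"offset": [2.6,2.95,0.05],"yaw": 0},
    {"hand": -1,"offset": [2.6,2.95,0.05],"yaw": 0},
    {"hand": -1,"offset": [2.6,2.95,0.05],"yaw": 0},
    {"hand": -1,"offset": [2.6,2.95,0.05],"yaw": 0},
  ],
)

```text
t: 6.2
tcp_pos: [556.4, 184.2, 137.2]
ee_rot: [[-0.362, 0.932, -0.002], [0.932, 0.362, 0.001], [0.002, -0.001, -1.0]]
ft_force: [-0.0, -0.5, -1.7]
width: 27.3
```

```bash
python3 go.py 557.8,185.5,85
python3 - <<'E'
from workcell import env; from loc import *
s=env.capture("scene"); np.savez("s1.npz",**s)
W=heights(s)
o=env.get_obs()["tcp_pos"]; u,v=p(s,o-[0,0,30]).round().astype(int); print(o,u,v)
print("post top pred",p(s,[557.8,185.5,64]))
crop(s,[(u,v)],9,"pics/g5.png",33,1)
E
```

```text
t 6.2 tcp [556.4 184.2 137.2] w 27.3 F [-0.  -0.5 -1.7] tips 19.0
557.8,185.5,85 offset [0.01, 0.031, 0.869]
[556.6573823  184.32173327 137.67684473] 266 230
post top pred [265.81128977 245.58133781]
```

View pics/g5.png

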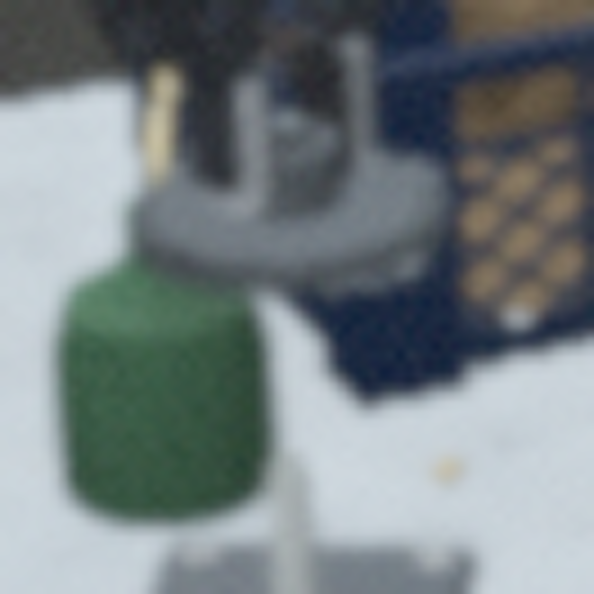

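Request:
send_rows(
  moves=[
    {"hand": -1,"offset": [0.01,0.03,0.4],"yaw": 0},
    {"hand": -1,"offset": [0.01,0.03,0.87],"yaw": 0},
    {"hand": -1,"offset": [0.01,0.03,0.87],"yaw": 0},
    {"hand": -1,"offset": [0.01,0.03,0.87],"yaw": 0},
  ],
)

```text
t: 6.75
tcp_pos: [558.6, 185.5, 86.6]
ee_rot: [[-0.362, 0.932, 0.0], [0.932, 0.362, 0.002], [0.002, 0.001, -1.0]]
ft_force: [0.0, 0.4, -2.1]
width: 27.5
```

Request:
send_rows(
  moves=[
    {"hand": -1,"offset": [0,0,0.1],"yaw": 0},
    {"hand": -1,"offset": [0,0,0.2],"yaw": 0},
    {"hand": -1,"offset": [0,0,0.3],"yaw": 0},
    {"hand": -1,"offset": [0,0,0.4],"yaw": 0},
    {"hand": -1,"offset": [0,0,0.4],"yaw": 0},
  ],
)

```text
t: 7.38
tcp_pos: [558.3, 185.3, 61.9]
ee_rot: [[-0.362, 0.932, -0.001], [0.932, 0.362, 0.001], [0.001, -0.0, -1.0]]
ft_force: [-0.9, -0.6, -2.9]
width: 27.4
```

```bash
python3 go.py 557.8,185.5,22
```

```text
t 7.375 tcp [558.3 185.3  61.9] w 27.4 F [-0.9 -0.6 -2.9] tips 19.0
557.8,185.5,22 offset [0.005, -0.006, 0.665]
```

Request:
send_rows(
  moves=[
    {"hand": -1,"offset": [0,0,0.15],"yaw": 0},
    {"hand": -1,"offset": [0,0,0.3],"yaw": 0},
    {"hand": -1,"offset": [0,0,0.45],"yaw": 0},
    {"hand": -1,"offset": [0,0,0.58],"yaw": 0},
    {"hand": -1,"offset": [0,0,0.63],"yaw": 0},
    {"hand": -1,"offset": [0,0,0.65],"yaw": 0},
    {"hand": -1,"offset": [0,0,0.65],"yaw": 0},
  ],
)

```text
t: 8.25
tcp_pos: [558.4, 185.4, 23.1]
ee_rot: [[-0.362, 0.932, -0.001], [0.932, 0.362, 0.001], [0.002, -0.0, -1.0]]
ft_force: [-0.0, -0.5, -2.2]
width: 27.9
```

```bash
python3 go.py 557.8,185.5,21.5
python3 - <<'E'
from workcell import env; from loc import *
s=env.capture("scene"); np.savez("s1.npz",**s)
u,v=p(s,[558,185,30]).round().astype(int); print(u,v)
crop(s,[(u,v)],9,"pics/g6.png",33,1)
E
```

```text
t 8.25 tcp [558.4 185.4  23.1] w 27.9 F [-0.  -0.5 -2.2] tips 19.0
557.8,185.5,21.5 offset [0.005, -0.009, 0.026]
267 258
```

View pics/g6.png

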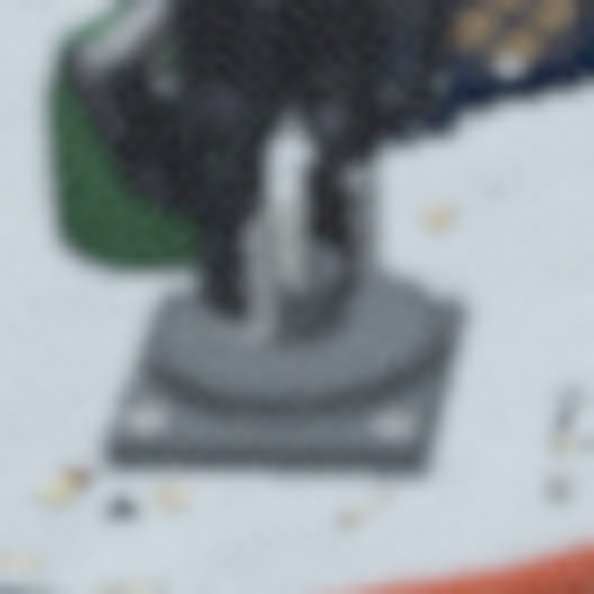

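Request:
send_rows(
  moves=[
    {"hand": -1,"offset": [0,0,0.02],"yaw": 0},
    {"hand": -1,"offset": [0,0,0.025],"yaw": 0},
    {"hand": 0.3,"offset": [0,0,0.02],"yaw": 0},
    {"hand": 0.3,"offset": [0,0,0.02],"yaw": 0},
    {"hand": 0.3,"offset": [0,0,0.02],"yaw": 0},
    {"hand": 0.3,"offset": [0,0,-0.5],"yaw": 0},
    {"hand": 0.3,"offset": [0,0,-1.4],"yaw": 0},
    {"hand": 0.3,"offset": [0,0,-2],"yaw": 0},
    {"hand": 0.3,"offset": [0,0,-2],"yaw": 0},
  ],
)

```text
t: 9.43
tcp_pos: [560.3, 186.3, 146.9]
ee_rot: [[-0.362, 0.932, 0.005], [0.932, 0.362, 0.005], [0.003, 0.007, -1.0]]
ft_force: [0.1, -0.1, -0.2]
width: 55.5
```

```bash
python3 go.py 607.6,12,140
```

```text
t 9.425 tcp [560.3 186.3 146.9] w 55.5 F [ 0.1 -0.1 -0.2] tips 19.0
607.6,12,140 offset [-2.994, -0.318, 0.104]
```

Request:
send_rows(
  moves=[
    {"hand": 0.3,"offset": [-1,-0.1,0.1],"yaw": 0},
    {"hand": 0.3,"offset": [-2,-0.2,0.1],"yaw": 0},
    {"hand": 0.3,"offset": [-3,-0.32,0.1],"yaw": 0},
    {"hand": 0.3,"offset": [-3,-0.32,0.6],"yaw": 0},
    {"hand": 0.3,"offset": [-3,-0.32,1.2],"yaw": 0},
    {"hand": 0.3,"offset": [-3,-0.32,1.5],"yaw": 0},
    {"hand": 0.3,"offset": [-3,-0.32,1.5],"yaw": 0},
  ],
)

```text
t: 10.3
tcp_pos: [606.5, 11.5, 54.0]
ee_rot: [[-0.362, 0.932, 0.001], [0.932, 0.362, 0.004], [0.003, 0.002, -1.0]]
ft_force: [-0.3, -0.1, -0.2]
width: 55.4
```

```bash
python3 go.py 607.6,12,9.5
```

```text
t 10.3 tcp [606.5  11.5  54. ] w 55.4 F [-0.3 -0.1 -0.2] tips 19.0
607.6,12,9.5 offset [-0.001, 0.019, 0.741]
```

Request:
send_rows(
  moves=[
    {"hand": 0.3,"offset": [0,0.02,0.3],"yaw": 0},
    {"hand": 0.3,"offset": [0,0.02,0.6],"yaw": 0},
    {"hand": 0.3,"offset": [0,0.02,0.73],"yaw": 0},
    {"hand": 0.3,"offset": [0,0.02,0.73],"yaw": 0},
    {"hand": 0.3,"offset": [0,0.02,0.73],"yaw": 0},
    {"hand": -1,"offset": [0,0.02,0.73],"yaw": 0},
    {"hand": -1,"offset": [0,0.02,0.73],"yaw": 0},
    {"hand": -1,"offset": [0,0.02,0.73],"yaw": 0},
    {"hand": -1,"offset": [0,0.02,0.73],"yaw": 0},
    {"hand": -1,"offset": [0,0.02,0.73],"yaw": 0},
  ],
)

```text
t: 11.55
tcp_pos: [608.2, 12.2, 11.2]
ee_rot: [[-0.362, 0.932, 0.002], [0.932, 0.362, 0.004], [0.003, 0.004, -1.0]]
ft_force: [-0.7, 0.2, 5.0]
width: 27.2
```

Request:
send_rows(
  moves=[
    {"hand": -1,"offset": [0,0,-0.3],"yaw": 0},
    {"hand": -1,"offset": [0,0,-1],"yaw": 0},
    {"hand": -1,"offset": [0,0,-2],"yaw": 0},
    {"hand": -1,"offset": [0,0,-2.3],"yaw": 0},
    {"hand": -1,"offset": [0,0,-2.3],"yaw": 0},
  ],
)

```text
t: 12.18
tcp_pos: [608.6, 11.9, 151.1]
ee_rot: [[-0.362, 0.932, 0.006], [0.932, 0.362, 0.005], [0.003, 0.007, -1.0]]
ft_force: [-0.1, 0.5, -2.3]
width: 26.7
```

```bash
python3 go.py 557.8,185.5,145;  python3 - <<'E'
from workcell import env; from loc import *
c=env.capture("top"); W=heights(c)
u,v=p(c,[558,185,40]).round().astype(int)
sub=W[v-25:v+25,u-25:u+25].reshape(-1,3)
for lo,hi in((18,28),(36,44),(52,70)):
    s=sub[(sub[:,2]>lo)&(sub[:,2]<hi)]; print(lo,hi,len(s),s.mean(0).round(1) if len(s) else 0,(s.min(0)+s.max(0))/2)
E
```

```text
t 12.175 tcp [608.6  11.9 151.1] w 26.7 F [-0.1  0.5 -2.3] tips 19.0
557.8,185.5,145 offset [3.003, 0.258, 0.111]
18 28 840 [558.7 183.1  22.3] [559.52062834 183.39084143  22.87482509]
36 44 90 [559.  182.6  39.9] [558.98397809 183.63377624  39.61756485]
52 70 25 [558.  185.5  59.5] [558.2200639  186.18130099  58.0917873 ]
```

Request:
send_rows(
  moves=[
    {"hand": -1,"offset": [1,0.1,0.1],"yaw": 0},
    {"hand": -1,"offset": [2,0.2,0.1],"yaw": 0},
    {"hand": -1,"offset": [3,0.26,0.1],"yaw": 0},
    {"hand": -1,"offset": [3,0.26,0.1],"yaw": 0},
    {"hand": -1,"offset": [3,0.26,0.5],"yaw": 0},
    {"hand": -1,"offset": [3,0.26,0.8],"yaw": 0},
    {"hand": -1,"offset": [3,0.26,0.8],"yaw": 0},
  ],
)

```text
t: 13.1
tcp_pos: [555.4, 183.8, 99.0]
ee_rot: [[-0.361, 0.933, -0.002], [0.933, 0.361, 0.002], [0.002, -0.001, -1.0]]
ft_force: [0.2, -0.5, -1.6]
width: 27.2
```

```bash
python3 go.py 557.8,185.5,70;  python3 go.py 557.8,185.5,52
```

```text
t 13.1 tcp [555.4 183.8  99. ] w 27.2 F [ 0.2 -0.5 -1.6] tips 19.0
557.8,185.5,70 offset [0.011, 0.048, 0.483]
t 13.1 tcp [555.4 183.8  99. ] w 27.2 F [ 0.2 -0.5 -1.6] tips 19.0
557.8,185.5,52 offset [0.01, 0.048, 0.783]
```

Request:
send_rows(
  moves=[
    {"hand": -1,"offset": [0.01,0.05,0],"yaw": 0},
    {"hand": -1,"offset": [0.01,0.05,0.15],"yaw": 0},
    {"hand": -1,"offset": [0.01,0.05,0.3],"yaw": 0},
    {"hand": -1,"offset": [0.01,0.05,0.45],"yaw": 0},
    {"hand": -1,"offset": [0.01,0.05,0.6],"yaw": 0},
    {"hand": -1,"offset": [0.01,0.05,0.72],"yaw": 0},
    {"hand": -1,"offset": [0.01,0.05,0.77],"yaw": 0},
    {"hand": -1,"offset": [0.01,0.05,0.77],"yaw": 0},
  ],
)

```text
t: 14.1
tcp_pos: [557.9, 185.5, 52.6]
ee_rot: [[-0.361, 0.932, -0.002], [0.932, 0.361, 0.001], [0.002, -0.002, -1.0]]
ft_force: [0.1, -0.2, -1.1]
width: 26.6
```

```bash
python3 go.py 557.8,185.5,51
python3 - <<'E'
from workcell import env; from loc import *
s=env.capture("scene")
u,v=p(s,[558,185,45]).round().astype(int); print(u,v)
crop(s,[(u,v)],9,"pics/g7.png",33,1)
E
```

```text
t 14.1 tcp [557.9 185.5  52.6] w 26.6 F [ 0.1 -0.2 -1.1] tips 19.0
557.8,185.5,51 offset [-0.0, -0.001, 0.027]
266 252
```

View pics/g7.png

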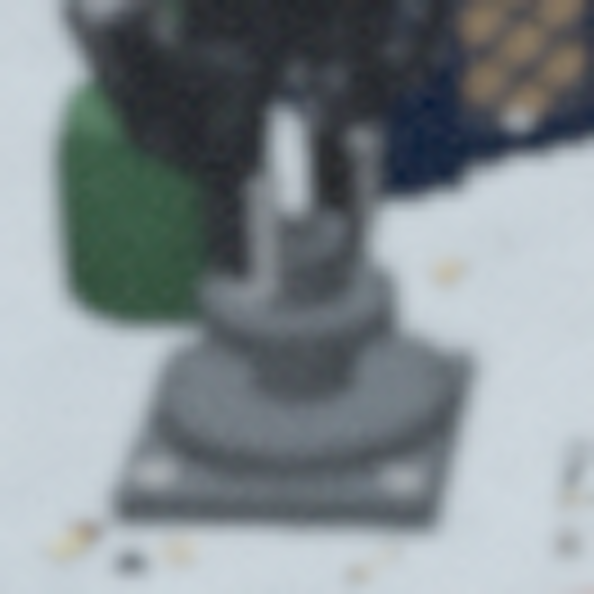

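Small narrow gear is on the post, just above the large one's hub. Release and go up, then to the wide large gear.

Request:
send_rows(
  moves=[
    {"hand": -1,"offset": [0,0,0.02],"yaw": 0},
    {"hand": -1,"offset": [0,0,0.025],"yaw": 0},
    {"hand": 0.3,"offset": [0,0,0.02],"yaw": 0},
    {"hand": 0.3,"offset": [0,0,0.02],"yaw": 0},
    {"hand": 0.3,"offset": [0,0,0.02],"yaw": 0},
    {"hand": 0.3,"offset": [0,0,-0.5],"yaw": 0},
    {"hand": 0.3,"offset": [0,0,-1.4],"yaw": 0},
    {"hand": 0.4,"offset": [0,0,-1.6],"yaw": 0},
    {"hand": 0.4,"offset": [0,0,-1.6],"yaw": 0},
  ],
)

```text
t: 15.28
tcp_pos: [558.5, 185.8, 149.8]
ee_rot: [[-0.361, 0.932, -0.0], [0.932, 0.361, 0.003], [0.003, 0.001, -1.0]]
ft_force: [-0.2, 0.2, -1.2]
width: 60.0
```

```bash
python3 go.py 450.4,324.5,140
```

```text
t 15.275 tcp [558.5 185.8 149.8] w 60.0 F [-0.2  0.2 -1.2] tips 19.0
450.4,324.5,140 offset [2.807, -0.846, 0.171]
```

Request:
send_rows(
  moves=[
    {"hand": 0.4,"offset": [0.9,-0.3,0],"yaw": 0},
    {"hand": 0.4,"offset": [1.8,-0.6,0],"yaw": 0},
    {"hand": 0.4,"offset": [2.81,-0.85,0.17],"yaw": 0},
    {"hand": 0.4,"offset": [2.81,-0.85,0.6],"yaw": 0},
    {"hand": 0.4,"offset": [2.81,-0.85,1.2],"yaw": 0},
    {"hand": 0.4,"offset": [2.81,-0.85,1.5],"yaw": 0},
    {"hand": 0.4,"offset": [2.81,-0.85,1.5],"yaw": 0},
  ],
)

```text
t: 16.15
tcp_pos: [448.7, 323.1, 57.4]
ee_rot: [[-0.361, 0.933, -0.004], [0.933, 0.361, -0.001], [-0.0, -0.004, -1.0]]
ft_force: [-0.5, -1.0, 0.2]
width: 59.7
```

```bash
python3 go.py 450.4,324.5,9.5;  python3 - <<'E'
from workcell import env; from loc import *
c=env.capture("top"); W=heights(c)
u,v=p(c,[558,185,60]).round().astype(int)
sub=W[v-30:v+30,u-30:u+30].reshape(-1,3)
for lo,hi in((18,28),(46,54),(63,75)):
    s=sub[(sub[:,2]>lo)&(sub[:,2]<hi)]; print(lo,hi,len(s),s.mean(0).round(1) if len(s) else 0)
E
```

```text
t 16.15 tcp [448.7 323.1  57.4] w 59.7 F [-0.5 -1.   0.2] tips 19.0
450.4,324.5,9.5 offset [0.011, 0.038, 0.799]
18 28 521 [555.9 179.6  22.2]
46 54 282 [557.7 182.3  50.2]
63 75 104 [558.6 183.6  68. ]
```

Request:
send_rows(
  moves=[
    {"hand": 0.4,"offset": [0.01,0.04,0.3],"yaw": 0},
    {"hand": 0.4,"offset": [0.01,0.04,0.6],"yaw": 0},
    {"hand": 0.4,"offset": [0.01,0.04,0.79],"yaw": 0},
    {"hand": 0.4,"offset": [0.01,0.04,0.79],"yaw": 0},
    {"hand": 0.4,"offset": [0.01,0.04,0.79],"yaw": 0},
    {"hand": -1,"offset": [0.01,0.04,0.79],"yaw": 0},
    {"hand": -1,"offset": [0.01,0.04,0.79],"yaw": 0},
    {"hand": -1,"offset": [0.01,0.04,0.79],"yaw": 0},
    {"hand": -1,"offset": [0.01,0.04,0.79],"yaw": 0},
    {"hand": -1,"offset": [0.01,0.04,0.79],"yaw": 0},
  ],
)

```text
t: 17.45
tcp_pos: [451.8, 326.0, 12.8]
ee_rot: [[-0.362, 0.932, -0.001], [0.932, 0.362, 0.002], [0.002, -0.0, -1.0]]
ft_force: [-2.3, -1.1, 8.3]
width: 37.1
```

Request:
send_rows(
  moves=[
    {"hand": -1,"offset": [0,0,-0.3],"yaw": 0},
    {"hand": -1,"offset": [0,0,-1],"yaw": 0},
    {"hand": -1,"offset": [0,0,-2],"yaw": 0},
    {"hand": -1,"offset": [0,0,-2.4],"yaw": 0},
    {"hand": -1,"offset": [0,0,-2.4],"yaw": 0},
  ],
)

```text
t: 18.08
tcp_pos: [452.5, 326.6, 159.0]
ee_rot: [[-0.362, 0.932, 0.002], [0.932, 0.362, 0.005], [0.004, 0.004, -1.0]]
ft_force: [0.4, -0.1, -2.9]
width: 36.9
```

```bash
python3 go.py 547.5,-174.6,145
```

```text
t 18.075 tcp [452.5 326.6 159. ] w 36.9 F [ 0.4 -0.1 -2.9] tips 19.0
547.5,-174.6,145 offset [-8.361, -1.545, 0.191]
```

Request:
send_rows(
  moves=[
    {"hand": -1,"offset": [-0.8,-0.15,0],"yaw": 0},
    {"hand": -1,"offset": [-1.7,-0.3,0],"yaw": 0},
    {"hand": -1,"offset": [-2.6,-0.5,0],"yaw": 0},
    {"hand": -1,"offset": [-3.5,-0.65,0],"yaw": 0},
    {"hand": -1,"offset": [-4.4,-0.8,0],"yaw": 0},
    {"hand": -1,"offset": [-5.3,-1,0],"yaw": 0},
    {"hand": -1,"offset": [-6.2,-1.15,0],"yaw": 0},
    {"hand": -1,"offset": [-7.1,-1.3,0],"yaw": 0},
    {"hand": -1,"offset": [-7.8,-1.45,0.1],"yaw": 0},
    {"hand": -1,"offset": [-8.3,-1.54,0.2],"yaw": 0},
  ],
)

```text
t: 19.32
tcp_pos: [545.2, -172.8, 142.1]
ee_rot: [[-0.36, 0.933, -0.002], [0.933, 0.36, 0.006], [0.006, 0.001, -1.0]]
ft_force: [0.1, 0.7, -2.8]
width: 36.9
```

```bash
python3 go.py 547.5,-174.6,95
```

```text
t 19.325 tcp [ 545.2 -172.8  142.1] w 36.9 F [ 0.1  0.7 -2.8] tips 19.0
547.5,-174.6,95 offset [-0.046, 0.025, 0.785]
```

Request:
send_rows(
  moves=[
    {"hand": -1,"offset": [-0.04,0.025,0.3],"yaw": 0},
    {"hand": -1,"offset": [-0.04,0.025,0.78],"yaw": 0},
    {"hand": -1,"offset": [-0.04,0.025,0.78],"yaw": 0},
    {"hand": -1,"offset": [-0.04,0.025,0.78],"yaw": 0},
  ],
)

```text
t: 19.82
tcp_pos: [547.4, -174.3, 95.3]
ee_rot: [[-0.36, 0.933, -0.002], [0.933, 0.36, 0.006], [0.006, -0.0, -1.0]]
ft_force: [0.1, 1.1, -2.1]
width: 36.8
```

```bash
python3 go.py 547.5,-174.6,75
python3 - <<'E'
from workcell import env; from loc import *
s=env.capture("scene"); np.savez("s1.npz",**s)
u,v=p(s,[547.5,-174.6,70]).round().astype(int); print(u,v, "post top",p(s,[547.5,-174.6,64]))
crop(s,[(u,v)],9,"pics/g8.png",33,1)
c=env.capture("top"); np.savez("t1.npz",**c)
u,v=p(c,[547.5,-174.6,90]).round().astype(int); W=heights(c)
sub=W[v-40:v+40,u-40:u+40].reshape(-1,3); q=sub[(sub[:,2]>80)&(sub[:,2]<104)]; print(len(q),q.mean(0).round(1) if len(q) else 0)
E
```

```text
t 19.825 tcp [ 547.4 -174.3   95.3] w 36.8 F [ 0.1  1.1 -2.1] tips 19.0
547.5,-174.6,75 offset [-0.008, -0.0, 0.339]
390 218 post top [390.25878322 220.1729551 ]
532 [ 520.6 -173.    93. ]
```

View pics/g8.png

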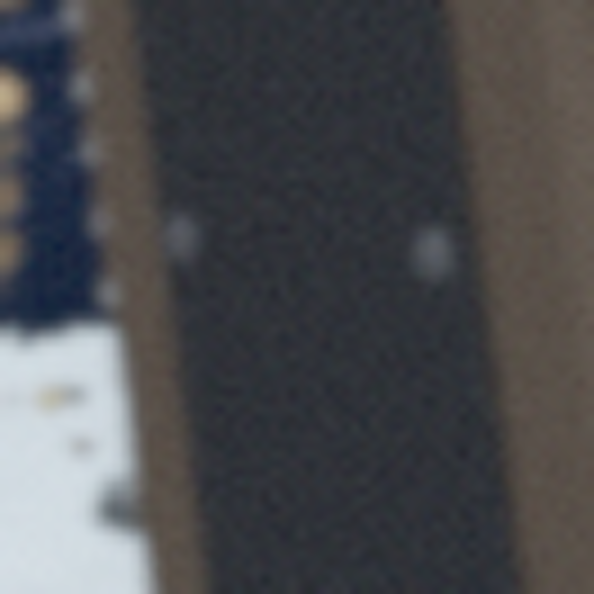

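```bash
cat > fit.py <<'E'
from loc import *
from scipy.optimize import least_squares
def fit(c,X,z,arc=None,R0=49):
    "outer edge of disc top near X at height z, using azimuth arc (deg)"
    W=heights(c); P=W.reshape(-1,3); P=P[(abs(P[:,2]-z)<5)&(np.hypot(P[:,0]-X[0],P[:,1]-X[1])<R0+8)]
    a=np.degrees(np.arctan2(P[:,1]-X[1],P[:,0]-X[0]))%360; r=np.hypot(P[:,0]-X[0],P[:,1]-X[1])
    E=[]
    for k in range(0,360,5):
        if arc and not(arc[0]<=k<arc[1]): continue
        i=np.where((a>=k)&(a<k+5))[0]
        if len(i): j=i[np.argmax(r[i])]; E.append((k,*P[j],r[j]))
    E=np.array(E)
    s=least_squares(lambda q:np.hypot(E[:,1]-q[0],E[:,2]-q[1])-q[2],[*X,R0],loss="soft_l1")
    return s.x.round(1),len(P),np.c_[E[:,0],E[:,4]].round(0).astype(int).tolist()
E
python3 - <<'E'
from fit import *
print(fit(load("top0.npz"),(450.4,324.5),10))
print(fit(load("top0.npz"),(450.4,324.5),10,(130,230))[0])
print(fit(load("t1.npz"),(547.5,-174.6),92.5))
c=load("t1.npz");u,v=p(c,[530,-174,90]).round().astype(int)
crop(c,[(u,v)],9,"pics/g9.png",33,1)
E
```

```text
(array([450.9, 324.9,  48.9]), 1215, [[0, 49], [5, 49], [10, 46], [15, 48], [20, 49], [25, 50], [30, 50], [35, 47], [40, 51], [45, 47], [50, 51], [55, 52], [60, 50], [65, 49], [70, 48], [75, 49], [80, 49], [85, 50], [90, 45], [95, 51], [100, 45], [105, 51], [110, 52], [115, 48], [120, 50], [125, 48], [130, 52], [135, 47], [140, 49], [145, 47], [150, 49], [155, 48], [160, 50], [165, 48], [170, 48], [175, 49], [180, 47], [185, 49], [190, 47], [195, 49], [200, 52], [205, 48], [210, 48], [215, 49], [220, 50], [225, 48], [230, 49], [235, 43], [240, 49], [245, 44], [250, 50], [255, 48], [260, 49], [265, 47], [270, 49], [275, 50], [280, 48], [285, 50], [290, 46], [295, 49], [300, 45], [305, 49], [310, 49], [315, 47], [320, 50], [325, 53], [330, 49], [335, 50], [340, 50], [345, 50], [350, 50], [355, 50]])
[453.6 324.7  51.4]
(array([ 545.9, -175.6,   47.9]), 505, [[50, 29], [55, 33], [60, 36], [65, 48], [70, 47], [75, 48], [95, 48], [105, 48], [110, 47], [115, 49], [120, 49], [125, 48], [130, 49], [135, 48], [140, 48], [145, 49], [150, 50], [155, 47], [160, 49], [165, 49], [170, 49], [175, 49], [180, 48], [185, 49], [190, 49], [195, 49], [200, 48], [205, 50], [210, 51], [215, 50], [220, 49], [225, 51], [230, 50], [235, 49], [240, 51], [245, 49]])
```

View pics/g9.png

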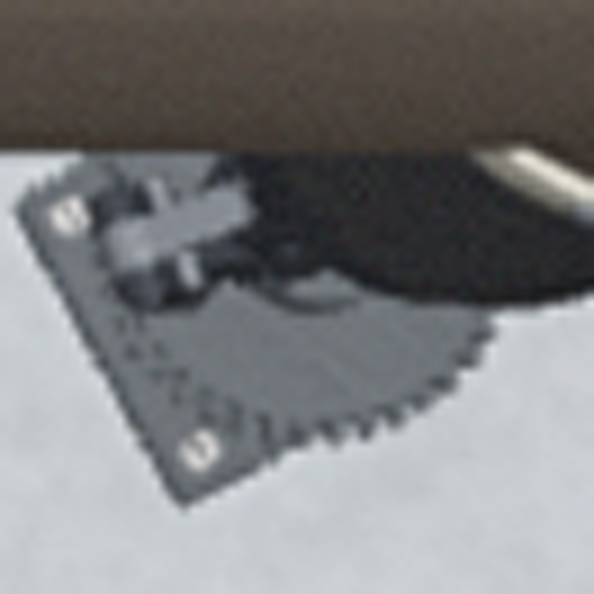

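Request:
send_rows(
  moves=[
    {"hand": -1,"offset": [0,0,0.15],"yaw": 0},
    {"hand": -1,"offset": [0,0,0.3],"yaw": 0},
    {"hand": -1,"offset": [0,0,0.45],"yaw": 0},
    {"hand": -1,"offset": [0,0,0.55],"yaw": 0},
    {"hand": -1,"offset": [0,0,0.55],"yaw": 0},
  ],
)

```text
t: 20.55
tcp_pos: [547.6, -174.0, 62.5]
ee_rot: [[-0.36, 0.933, -0.002], [0.933, 0.36, 0.006], [0.006, 0.001, -1.0]]
ft_force: [0.3, 0.6, -1.9]
width: 37.2
```

```bash
python3 go.py 547.5,-174.6,25.5
```

```text
t 20.55 tcp [ 547.6 -174.    62.5] w 37.2 F [ 0.3  0.6 -1.9] tips 19.0
547.5,-174.6,25.5 offset [-0.013, -0.006, 0.617]
```

Request:
send_rows(
  moves=[
    {"hand": -1,"offset": [-0.01,0,0.15],"yaw": 0},
    {"hand": -1,"offset": [-0.01,0,0.3],"yaw": 0},
    {"hand": -1,"offset": [-0.01,0,0.45],"yaw": 0},
    {"hand": -1,"offset": [-0.01,0,0.57],"yaw": 0},
    {"hand": -1,"offset": [-0.01,0,0.62],"yaw": 0},
    {"hand": -1,"offset": [-0.01,0,0.62],"yaw": 0},
    {"hand": -1,"offset": [-0.01,0,0.62],"yaw": 0},
  ],
)

```text
t: 21.42
tcp_pos: [548.0, -174.3, 25.5]
ee_rot: [[-0.361, 0.933, -0.001], [0.933, 0.361, 0.006], [0.006, 0.001, -1.0]]
ft_force: [-0.4, 0.1, -3.2]
width: 37.2
```

```bash
python3 go.py 547.5,-174.6,25.5
python3 - <<'E'
from fit import *
from workcell import env
c=env.capture("top"); print(fit(c,(547.5,-174.6),22)[:2])
W=heights(c).reshape(-1,3); d=np.hypot(W[:,0]-547.5,W[:,1]+174.6); s=W[(d<46)&(W[:,2]<60)&(W[:,0]<530)]; print(np.percentile(s[:,2],[10,50,90]))
E
```

```text
t 21.425 tcp [ 548.  -174.3   25.5] w 37.2 F [-0.4  0.1 -3.2] tips 19.0
547.5,-174.6,25.5 offset [-0.001, -0.009, -0.001]
(array([ 544.6, -176.5,   46.2]), 392)
[20.06041748 22.79913225 25.54755128]
```

Disc top at about 22.8 mm: seated within a millimetre. Release.

Request:
send_rows(
  moves=[
    {"hand": -1,"offset": [0,0,0.015],"yaw": 0},
    {"hand": -1,"offset": [0,0,0.015],"yaw": 0},
    {"hand": 0.4,"offset": [0,0,0.01],"yaw": 0},
    {"hand": 0.4,"offset": [0,0,0.01],"yaw": 0},
    {"hand": 0.4,"offset": [0,0,0.01],"yaw": 0},
    {"hand": 0.4,"offset": [0,0,-0.5],"yaw": 0},
    {"hand": 0.4,"offset": [0,0,-1.4],"yaw": 0},
    {"hand": 0.4,"offset": [0,0,-2],"yaw": 0},
    {"hand": 0.4,"offset": [0,0,-2],"yaw": 0},
  ],
)

```text
t: 22.6
tcp_pos: [550.1, -175.3, 149.0]
ee_rot: [[-0.361, 0.933, 0.005], [0.933, 0.361, 0.005], [0.003, 0.007, -1.0]]
ft_force: [-0.3, 0.0, -0.7]
width: 59.8
```

```bash
python3 go.py 461.3,-322.3,140
```

```text
t 22.6 tcp [ 550.1 -175.3  149. ] w 59.8 F [-0.3  0.  -0.7] tips 19.0
461.3,-322.3,140 offset [-1.752, -2.266, 0.129]
```

Request:
send_rows(
  moves=[
    {"hand": 0.4,"offset": [-0.6,-0.75,0],"yaw": 0},
    {"hand": 0.4,"offset": [-1.2,-1.5,0],"yaw": 0},
    {"hand": 0.4,"offset": [-1.75,-2.26,0.1],"yaw": 0},
    {"hand": 0.4,"offset": [-1.75,-2.26,0.6],"yaw": 0},
    {"hand": 0.4,"offset": [-1.75,-2.26,1.2],"yaw": 0},
    {"hand": 0.4,"offset": [-1.75,-2.26,1.5],"yaw": 0},
    {"hand": 0.4,"offset": [-1.75,-2.26,1.5],"yaw": 0},
  ],
)

```text
t: 23.48
tcp_pos: [460.4, -321.2, 55.6]
ee_rot: [[-0.36, 0.933, 0.001], [0.933, 0.36, 0.007], [0.006, 0.004, -1.0]]
ft_force: [-0.4, 0.5, -0.7]
width: 59.6
```

```bash
python3 go.py 461.3,-322.3,11
python3 - <<'E'
from fit import *
from workcell import env
c=env.capture("top"); print(fit(c,(547.5,-174.6),22)[:2])
W=heights(c).reshape(-1,3); d=np.hypot(W[:,0]-547.5,W[:,1]+174.6)
for lo,hi in((0,10),(15,19),(24,46)):
    s=W[(d<hi)&(d>lo)]; print(lo,hi,np.percentile(s[:,2],[5,50,95]).round(1))
E
```

```text
t 23.475 tcp [ 460.4 -321.2   55.6] w 59.6 F [-0.4  0.5 -0.7] tips 19.0
461.3,-322.3,11 offset [-0.027, 0.004, 0.743]
(array([ 13678.8, -23638.2,  26935.9]), 11)
0 10 [455.4 463.1 468.6]
15 19 [458.4 472.3 476.4]
24 46 [460.8 480.  485.2]
```

Request:
send_rows(
  moves=[
    {"hand": 0.4,"offset": [-0.03,0,0.3],"yaw": 0},
    {"hand": 0.4,"offset": [-0.03,0,0.6],"yaw": 0},
    {"hand": 0.4,"offset": [-0.03,0,0.72],"yaw": 0},
    {"hand": 0.4,"offset": [-0.03,0,0.72],"yaw": 0},
    {"hand": 0.4,"offset": [-0.03,0,0.72],"yaw": 0},
    {"hand": -1,"offset": [-0.03,0,0.72],"yaw": 0},
    {"hand": -1,"offset": [-0.03,0,0.72],"yaw": 0},
    {"hand": -1,"offset": [-0.03,0,0.72],"yaw": 0},
    {"hand": -1,"offset": [-0.03,0,0.72],"yaw": 0},
    {"hand": -1,"offset": [-0.03,0,0.72],"yaw": 0},
  ],
)

```text
t: 24.78
tcp_pos: [462.6, -323.1, 15.0]
ee_rot: [[-0.361, 0.932, 0.004], [0.932, 0.361, 0.005], [0.003, 0.006, -1.0]]
ft_force: [-1.8, 2.6, 8.2]
width: 37.1
```

Request:
send_rows(
  moves=[
    {"hand": -1,"offset": [0,0,-0.3],"yaw": 0},
    {"hand": -1,"offset": [0,0,-1],"yaw": 0},
    {"hand": -1,"offset": [0,0,-2],"yaw": 0},
    {"hand": -1,"offset": [0,0,-2.4],"yaw": 0},
    {"hand": -1,"offset": [0,0,-2.4],"yaw": 0},
  ],
)

```text
t: 25.4
tcp_pos: [463.0, -324.1, 161.2]
ee_rot: [[-0.361, 0.932, 0.009], [0.932, 0.361, 0.004], [0.001, 0.01, -1.0]]
ft_force: [-0.3, 0.4, -2.9]
width: 36.8
```

```bash
python3 go.py 547.5,-174.6,140
```

```text
t 25.4 tcp [ 463.  -324.1  161.2] w 36.8 F [-0.3  0.4 -2.9] tips 19.0
547.5,-174.6,140 offset [1.815, 2.21, 0.375]
```

Request:
send_rows(
  moves=[
    {"hand": -1,"offset": [0.6,0.75,0],"yaw": 0},
    {"hand": -1,"offset": [1.2,1.5,0],"yaw": 0},
    {"hand": -1,"offset": [1.81,2.2,0.3],"yaw": 0},
    {"hand": -1,"offset": [1.81,2.2,0.4],"yaw": 0},
    {"hand": -1,"offset": [1.81,2.2,0.8],"yaw": 0},
    {"hand": -1,"offset": [1.81,2.2,0.8],"yaw": 0},
    {"hand": -1,"offset": [1.81,2.2,0.8],"yaw": 0},
  ],
)

```text
t: 26.28
tcp_pos: [546.9, -175.6, 114.4]
ee_rot: [[-0.361, 0.933, 0.008], [0.933, 0.361, 0.004], [0.001, 0.009, -1.0]]
ft_force: [0.1, -0.3, -1.7]
width: 36.9
```

```bash
python3 go.py 547.5,-174.6,95
python3 - <<'E'
from fit import *
from workcell import env
c=env.capture("top"); o=env.get_obs()["tcp_pos"]; print(fit(c,o[:2],o[2]-5,(100,260),35))
E
```

```text
t 26.275 tcp [ 546.9 -175.6  114.4] w 36.9 F [ 0.1 -0.3 -1.7] tips 19.0
547.5,-174.6,95 offset [0.011, 0.012, 0.324]
(array([ 546. , -177.3,   34. ]), 185, [[125, 34], [130, 34], [135, 30], [140, 35], [145, 31], [150, 35], [155, 34], [160, 33], [165, 36], [170, 32], [175, 36], [180, 36], [185, 36], [190, 36], [195, 31], [200, 37], [205, 35], [210, 37], [215, 36], [220, 35], [225, 37], [230, 36], [235, 32]])
```

Request:
send_rows(
  moves=[
    {"hand": -1,"offset": [0.015,0.02,0.2],"yaw": 0},
    {"hand": -1,"offset": [0.015,0.02,0.4],"yaw": 0},
    {"hand": -1,"offset": [0.015,0.02,0.55],"yaw": 0},
    {"hand": -1,"offset": [0.015,0.02,0.65],"yaw": 0},
    {"hand": -1,"offset": [0.015,0.02,0.75],"yaw": 0},
    {"hand": -1,"offset": [0.015,0.02,0.8],"yaw": 0},
    {"hand": -1,"offset": [0.015,0.02,0.8],"yaw": 0},
  ],
)

```text
t: 27.2
tcp_pos: [548.5, -174.1, 66.8]
ee_rot: [[-0.361, 0.933, 0.009], [0.933, 0.361, 0.004], [0.0, 0.01, -1.0]]
ft_force: [-0.5, -0.3, -2.3]
width: 37.1
```

```bash
python3 go.py 547.5,-174.6,55.5
```

```text
t 27.2 tcp [ 548.5 -174.1   66.8] w 37.1 F [-0.5 -0.3 -2.3] tips 19.0
547.5,-174.6,55.5 offset [-0.002, -0.021, 0.189]
```

Request:
send_rows(
  moves=[
    {"hand": -1,"offset": [0,-0.01,0.08],"yaw": 0},
    {"hand": -1,"offset": [0,-0.02,0.15],"yaw": 0},
    {"hand": -1,"offset": [0,-0.02,0.19],"yaw": 0},
    {"hand": -1,"offset": [0,-0.02,0.2],"yaw": 0},
    {"hand": -1,"offset": [0,-0.02,0.2],"yaw": 0},
  ],
)

```text
t: 27.82
tcp_pos: [547.4, -174.5, 55.1]
ee_rot: [[-0.361, 0.933, 0.009], [0.933, 0.361, 0.004], [0.0, 0.01, -1.0]]
ft_force: [-1.7, 0.5, 1.7]
width: 36.8
```

Run:
```python
from fit import *
from workcell import env
c=env.capture("top"); W=heights(c).reshape(-1,3); d=np.hypot(W[:,0]-547.5,W[:,1]+174.6)
s=W[(d<34)&(W[:,2]<75)&(W[:,0]<530)]; print(len(s),np.percentile(s[:,2],[10,50,90]))
```

```text
167 [22.99478105 50.05406995 53.79955202]
```

Contact (force sign turned) and disc top at 50 mm: seated. Release and retreat.

Request:
send_rows(
  moves=[
    {"hand": 0.4,"offset": [0,0,0],"yaw": 0},
    {"hand": 0.4,"offset": [0,0,0],"yaw": 0},
    {"hand": 0.4,"offset": [0,0,0],"yaw": 0},
    {"hand": 0.4,"offset": [0,0,-0.5],"yaw": 0},
    {"hand": 0.4,"offset": [0,0,-1.4],"yaw": 0},
    {"hand": 0.4,"offset": [0,0,-2.2],"yaw": 0},
    {"hand": 0.4,"offset": [0,0,-2.5],"yaw": 0},
  ],
)

```text
t: 28.75
tcp_pos: [547.5, -175.3, 208.7]
ee_rot: [[-0.361, 0.932, 0.014], [0.933, 0.361, 0.003], [-0.002, 0.014, -1.0]]
ft_force: [-0.9, -0.3, -0.7]
width: 59.6
```

Request:
send_rows(
  moves=[
    {"hand": 0.4,"offset": [-0.8,-0.5,0],"yaw": 0},
    {"hand": 0.4,"offset": [-1.6,-1,0],"yaw": 0},
    {"hand": 0.4,"offset": [-2.5,-1.5,0],"yaw": 0},
    {"hand": 0.4,"offset": [-3.3,-2,0],"yaw": 0},
    {"hand": 0.4,"offset": [-4.2,-2.5,0],"yaw": 0},
    {"hand": 0.4,"offset": [-5,-3,0],"yaw": 0},
    {"hand": 0.4,"offset": [-5.8,-3.5,0],"yaw": 0},
    {"hand": 0.4,"offset": [-5.8,-3.5,0],"yaw": 0},
    {"hand": 0.4,"offset": [-5.8,-3.5,0],"yaw": 0},
  ],
)

```text
t: 29.88
tcp_pos: [477.0, -575.7, 205.7]
ee_rot: [[-0.36, 0.933, 0.013], [0.933, 0.36, 0.004], [-0.001, 0.014, -1.0]]
ft_force: [0.8, 1.0, -0.6]
width: 60.0
```

```bash
python3 go.py
python3 - <<'E'
from fit import *
from workcell import env
c=env.capture("top"); cv2.imwrite("pics/end.png",c["img"][:,:,::-1]); W=heights(c).reshape(-1,3)
W0=heights(load("top0.npz")).reshape(-1,3)
for n,X,R in(("thin",(558,185.5),(28,42)),("thick",(547.5,-174.6),(36,50))):
    d=np.hypot(W[:,0]-X[0],W[:,1]-X[1])
    for lo,hi in((9 if n=="thin" else 14,14 if n=="thin" else 19),(22,R[0]-2),(R[0]+3,R[1]-2)):
        s=W[(d<hi)&(d>lo)]; print(n,lo,hi,np.percentile(s[:,2],[10,50,90]).round(1))
    s=W[(abs(W[:,2]-50)<3.5)&(d<45)]; print("small disc mean",s.mean(0).round(1))
for n,X in(("jar",(602,320)),("measure",(601,-324))):
    for P in(W0,W):
        s=P[(np.hypot(P[:,0]-X[0],P[:,1]-X[1])<70)&(P[:,2]>50)&(P[:,2]<95)]; print(n,len(s),s.mean(0).round(1) if len(s) else 0)
E
```

```text
t 29.875 tcp [ 477.  -575.7  205.7] w 60.0 F [ 0.8  1.  -0.6] tips 19.0
thin 9 14 [49.3 66.5 69.7]
thin 22 26 [22.8 49.5 51.8]
thin 31 40 [16.8 22.1 24.7]
small disc mean [557.5 182.5  50.3]
thick 14 19 [48.  67.  69.8]
thick 22 34 [23.6 49.8 52.3]
thick 39 48 [13.4 21.7 24.6]
small disc mean [ 545.8 -174.7   50.1]
jar 409 [608.7 310.7  78.7]
jar 406 [608.8 310.7  79.1]
measure 552 [ 618.2 -328.1   62.2]
measure 544 [ 617.7 -327.7   61.9]
```

View pics/end.png

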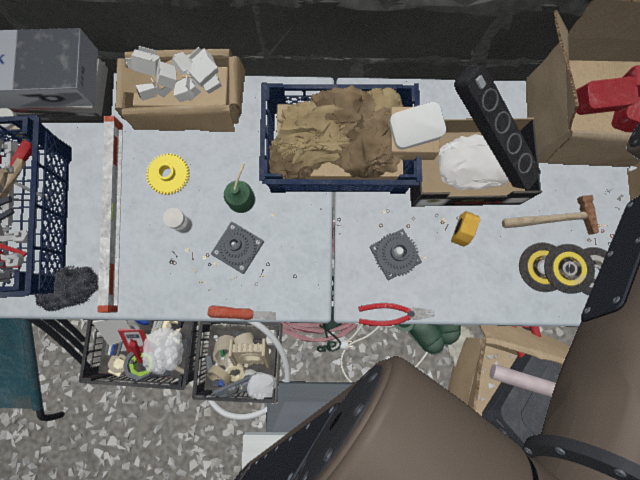

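The picture shows both stacks on their posts (235,245 and 397,254), with the jar (176,219), the tape measure (464,228) and the yellow gear (167,173) where they were.

```bash
python3 -c "
from workcell import env
print(env.job_done())"
```

```text
the job is handed in; nothing more can be done
None
```

All four gears are on their posts, hubs up. The two narrow-bore gears went on the thin post and the two wide-bore gears on the thick post, each with the larger one first. I handed the job in at about 30 s.

**Last checks:** Range readings on both stands put the disc tops at about 22 mm for the large gears and 50 mm for the small ones. The upper hub tops read about 67 mm. These match flat seating on the base and on the hub (22, 50 and 68 mm nominal). The jar and tape measure read within about 0.5 mm of where they started. The yellow gear is untouched in the final picture, and the gripper is clear of everything.

**What disagreed:**
- **Fingertip height:** the cameras showed the fingertips roughly 20–25 mm higher than the reported TCP and the 19 mm tip distance imply. I set the grip heights from the images instead.
- **Grip width:** it read about 3 mm under the hub diameters.
- **Scene camera:** the arm blocked its view of the thick post, so I checked that post from the top camera only.

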